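# Line up the clay tiles and hold the damp box open at its marker

### The job

Get these tiles ready to go into the damp box: line up the three clay tiles on the ware board, flush against its dark batten and square to it, each one centred on its own white tick. Then lift the damp box's sprung lid until the pin on the lid lines up with the white line of the red marker on the curved stay, and keep holding it there for me to load: finish while still holding it, do not let go. So that the damp stays in never throw the lid wide open; leave the marker as I set it and the cup, the tape and the clay mushroom where they are.

Things in the scene. Friction and masses are not known exactly. Their poses are not given: they have to be found in the camera images.
- ware_board: Fixed plywood ware board, 170 mm (its x) by 300 mm (its y) and 14 mm thick; origin at the centre of its underside, on the table. Along its far (+x) long edge runs a dark wooden batten, 18 mm wide, whose top is 28 mm above the table (14 mm above the board) and whose straight inner face is at x = +67 mm. Three white ticks on the batten at y = +95, 0 and -95 mm. The board stands to the robot's left or right, the damp box on the other side.
- place_left (a point): Where a tile's centre is when it is flush with the batten and centred on the tick at y = +95 mm: board frame (42, 95, 20) mm. Axes as the board's: x towards the batten, y along it.
- place_middle (a point): The same for the middle tick: board frame (42, 0, 20) mm.
- place_right (a point): The same for the tick at y = -95 mm: board frame (42, -95, 20) mm.
- tile_a_mid (a point): Centre (half-way up) of a loose square clay tile, 50 x 50 x 12 mm, stiff (leather-hard), about 60 g, lying flat on the ware board; its x and y axes lie along its sides. Grey-brown clay with a blue-grey slip dab. Starts near the left tick, askew, 40 to 75 mm short of the batten.
- tile_b_mid (a point): Centre (half-way up) of a loose square clay tile, 50 x 50 x 12 mm, stiff (leather-hard), about 60 g, lying flat on the ware board; its x and y axes lie along its sides. Paler clay with a cream dab. Starts near the middle tick, in the same way.
- tile_c_mid (a point): Centre (half-way up) of a loose square clay tile, 50 x 50 x 12 mm, stiff (leather-hard), about 60 g, lying flat on the ware board; its x and y axes lie along its sides. Reddish clay with a dark brown dab. Starts near the right tick, in the same way.
- lid_hinge (a point): Middle of the lid's hinge axis, 126 mm above the table, fixed to the damp box. The box is a white plastic case, 230 mm (x) by 240 mm (y), rim 118 mm above the table, its centre 119 mm along +x from here. Axes: x level, across the box away from the hinge (the hinge is on the robot's side, the handle on the far side), y along the hinge axis, z up.
- lid_handle (a point): Middle of the handle's round steel bar, 10 mm thick, along y, 90 mm clear between its two posts. Moves with the lid. Lid frame (origin on the hinge axis, x along the lid, z its outward normal): x = 205, z = 43 mm; the bar's axis is 35 mm above the lid's top face. The lid's green frame is 16 mm thick, its far edge at x = 240 mm, and it has a clear window. Axes as the lid's.
- lid_pin (a point): Steel pin, 8 mm thick, standing out of the lid's +y edge through the slot of the curved brass stay; this point is near its outer end: lid frame (150, 146, 0) mm. Its direction from the hinge axis shows the lid's angle.
- marker_mid (a point): Middle of the red clamp marker (22 x 28 x 20 mm, white line through its middle, thumbscrew outward) on the curved brass stay: 166 mm from the hinge axis, 134 mm to +y of the box's middle. It turns about the lid's hinge axis; its x axis points from that axis through its white line. The stay: two 6 mm rods at radius 143 and 157 mm, y = 134 mm, rising to 250 mm above the table.
- lid (a joint): Angle of the lid, rad: 0 shut (start), grows as the far edge rises, limit 1.25. A spring and the lid's weight (0.45 kg) press it shut: about 5 N at the handle to start, about 8 N at 0.7 rad. It falls shut when let go.
- marker (a joint): Angle at which the red marker is set, rad, same axis, zero and sense as the lid: 0.40 to 0.70, different each time. The pin lines up with the marker's white line when lid equals it. The marker does not block the pin, and only friction holds it, so do not knock it.
- tool_cup: Bystander: white plastic cup with a blue band, 72 mm across, 95 mm tall, wooden modelling tools standing in it up to 170 mm; origin at the centre of its underside.
- tape_roll: Bystander: roll of cream tape lying flat, 90 mm across, 38 mm high; origin at the centre of its underside.
- clay_mushroom: Bystander: small clay mushroom, cap 64 mm across, 77 mm tall; origin at the centre of its underside.
Mind the look-alikes: they are no part of the job. Leave any turquoise look-alike of the part that bears tile_a_mid alone. Leave any orange look-alike of the part that bears tile_b_mid alone.

How it is judged:
On the way, in this order (a step that is already met when the one before it is completed fails the run):
1. the three tiles stand in the row, flush with the batten and each on its tick, at rest (((x of tile_a_mid in the frame of place_left between -0.004 and 0.004 m and y of tile_a_mid in the frame of place_left between -0.008 and 0.008 m and z of tile_a_mid in the frame of place_left between -0.003 and 0.003 m and (angle between the x axis of tile_a_mid and the x axis of place_left, either way round below 0.1 rad or angle between the x axis of tile_a_mid and the y axis of place_left, either way round below 0.1 rad)) or (x of tile_b_mid in the frame of place_left between -0.004 and 0.004 m and y of tile_b_mid in the frame of place_left between -0.008 and 0.008 m and z of tile_b_mid in the frame of place_left between -0.003 and 0.003 m and (angle between the x axis of tile_b_mid and the x axis of place_left, either way round below 0.1 rad or angle between the x axis of tile_b_mid and the y axis of place_left, either way round below 0.1 rad)) or (x of tile_c_mid in the frame of place_left between -0.004 and 0.004 m and y of tile_c_mid in the frame of place_left between -0.008 and 0.008 m and z of tile_c_mid in the frame of place_left between -0.003 and 0.003 m and (angle between the x axis of tile_c_mid and the x axis of place_left, either way round below 0.1 rad or angle between the x axis of tile_c_mid and the y axis of place_left, either way round below 0.1 rad))) and ((x of tile_a_mid in the frame of place_middle between -0.004 and 0.004 m and y of tile_a_mid in the frame of place_middle between -0.008 and 0.008 m and z of tile_a_mid in the frame of place_middle between -0.003 and 0.003 m and (angle between the x axis of tile_a_mid and the x axis of place_middle, either way round below 0.1 rad or angle between the x axis of tile_a_mid and the y axis of place_middle, either way round below 0.1 rad)) or (x of tile_b_mid in the frame of place_middle between -0.004 and 0.004 m and y of tile_b_mid in the frame of place_middle between -0.008 and 0.008 m and z of tile_b_mid in the frame of place_middle between -0.003 and 0.003 m and (angle between the x axis of tile_b_mid and the x axis of place_middle, either way round below 0.1 rad or angle between the x axis of tile_b_mid and the y axis of place_middle, either way round below 0.1 rad)) or (x of tile_c_mid in the frame of place_middle between -0.004 and 0.004 m and y of tile_c_mid in the frame of place_middle between -0.008 and 0.008 m and z of tile_c_mid in the frame of place_middle between -0.003 and 0.003 m and (angle between the x axis of tile_c_mid and the x axis of place_middle, either way round below 0.1 rad or angle between the x axis of tile_c_mid and the y axis of place_middle, either way round below 0.1 rad))) and ((x of tile_a_mid in the frame of place_right between -0.004 and 0.004 m and y of tile_a_mid in the frame of place_right between -0.008 and 0.008 m and z of tile_a_mid in the frame of place_right between -0.003 and 0.003 m and (angle between the x axis of tile_a_mid and the x axis of place_right, either way round below 0.1 rad or angle between the x axis of tile_a_mid and the y axis of place_right, either way round below 0.1 rad)) or (x of tile_b_mid in the frame of place_right between -0.004 and 0.004 m and y of tile_b_mid in the frame of place_right between -0.008 and 0.008 m and z of tile_b_mid in the frame of place_right between -0.003 and 0.003 m and (angle between the x axis of tile_b_mid and the x axis of place_right, either way round below 0.1 rad or angle between the x axis of tile_b_mid and the y axis of place_right, either way round below 0.1 rad)) or (x of tile_c_mid in the frame of place_right between -0.004 and 0.004 m and y of tile_c_mid in the frame of place_right between -0.008 and 0.008 m and z of tile_c_mid in the frame of place_right between -0.003 and 0.003 m and (angle between the x axis of tile_c_mid and the x axis of place_right, either way round below 0.1 rad or angle between the x axis of tile_c_mid and the y axis of place_right, either way round below 0.1 rad))) and linear speed of each of tile_a, tile_b, tile_c below 0.02 m/s), for 0.2 s.
2. the lid is held at the marker (angle between the x axis of lid_handle and the x axis of marker_mid, either way round below 0.07 rad and value of joint lid above 0.25 rad and (contact force between lid and the fingers above 1 N or contact force between lid and the arm above 1 N)), for 0.5 s.
At the end, for the whole second after the job is handed in: The robot is holding the lid (contact force over 1 N, nothing else carrying it) still, within 0.07 rad (4 degrees) of the red marker; every tick has a tile lying flat, within 4 mm of flush with the batten, within 8 mm of centred on the tick and square within 0.1 rad (all of step 1 and all of step 2 and velocity of joint lid between -0.1 and 0.1 rad/s and contact force between lid and tool_cup below 0.3 N and contact force between lid and tape_roll below 0.3 N and contact force between lid and clay_mushroom below 0.3 N and contact force between lid and tile_a below 0.3 N and contact force between lid and tile_b below 0.3 N and contact force between lid and tile_c below 0.3 N); the arm keeps its last pose, push and grip.
It fails at once if the tool cup was disturbed (moved more than 30 mm or tipped) (distance of tool_cup from where it was at the start of the episode above 0.03 m or angle between tool_cup's own z axis and vertical above 0.5 rad).
It fails at once if the tape roll was disturbed (moved more than 30 mm or tipped) (distance of tape_roll from where it was at the start of the episode above 0.03 m or angle between tape_roll's own z axis and vertical above 0.5 rad).
It fails at once if the clay mushroom was disturbed (moved more than 30 mm or tipped) (distance of clay_mushroom from where it was at the start of the episode above 0.03 m or angle between clay_mushroom's own z axis and vertical above 0.5 rad).
It fails at once if the lid was thrown wide open (beyond 1.0 rad) (value of joint lid above 1 rad).
It fails at once if the red marker was shifted (more than 8 mm) (distance of marker_mid from where it was at the start of the episode above 0.008 m).
It also fails if it takes over 72 s, if anything falls off the work surface, if the arm or the gripper's body presses on something with over 40 N, if the wrist force passes 120 N, or if a joint passes its speed limit or range.

### The arm

A 6-joint arm with a two-finger parallel gripper is mounted at the origin on the work surface. World frame = base frame: x ahead of the robot, y to its left, z up, the work surface at z = 0. Lengths are in m, angles in rad, forces in N, time in s.
With the tool pointing down it reaches from about 0.425 to 0.95 m from the base axis. Payload 3.5 kg.
Tool frame: the origin (TCP) lies midway between the tips of the shut fingers; the grasp point (between the pads) lies 19 mm behind it; z points along the fingers, y is the line along which they close (so a half turn about z gives the same grasp; the last joint's range is limited). The gripper opens to 85 mm and grips with 20 to 120 N. Pads are 22 mm wide; open, the fingers measure 114 mm over their backs; the gripper's body (76 mm by 85 mm) begins 54 mm behind the grasp point. The pads swing forward as they close: fully open they stand 13 mm farther back than shut.
Start: joints at [0.952, 0.286, 1.577, -0, 1.279, -0.15], TCP at [0.305, 0.602, 0.231] pointing down, gripper open.
Joint ranges: [-2.77, 2.77], [-0.9, 2.22], [0.21, 2.48], [-1.53, 4.67], [0.24, 2.81], [-2.84, 2.84]. Speed limits (rad/s): [2.79, 2.79, 3.14, 3.14, 3.14, 3.14].

### API

Orientations are given as a unit quaternion [x, y, z, w].
In Python, from plant import ctrl, cams, order gives the robot as it stands.
- The arm moves only by the tool move_arm, never from a script. Its argument "plan" is one flat list of numbers, 7 for each row, row after row: the shift along the world's x, y, z in mm, then the turn, a rotation vector about the world's x, y, z in degrees, then the finger opening in mm, from 0 to 85.4. A call has 1 to 12 rows; each row shifts and turns the commanded pose from where the row before left it; what a row does not reach is not made up. A row lasts 1/10 s, in which the tool goes at most 50 mm and 8.59 degrees, less where a joint would pass 70% of its speed; a pose out of reach is approached as far as the arm can. A call is refused whole if a number of a shift passes 50 or a number of a turn 8.59, either way. A call with a gripper value outside its range is refused whole. The fingers move at their own pace and stop on an object; "newtons" is the grip in N (left out, the last holds). Time passes only in rows, so rows that do not move let the fingers close. It gives the time, the measured TCP pose, the force, the opening and the grip force at its end, in the units of the state.
- ctrl.get_state(): the state, without advancing time (a new reading comes with each control period).
- cams.read_camera(name): name is "scene" or "top" or "wrist"; returns a dict with "color" (400x640x3 uint8, red, green, blue), "fov_y" (degrees; the focal length in pixels is half the picture's height over the tangent of half this angle, whatever the lens; pixels are square), "cx", "cy" (the principal point, pixels), "k1" (the pictures are not rectified: a ray, as slopes to the right and down, at radius r is drawn at 1 + k1 r^2 times it, then the intrinsics apply), "origin" and "orientation" of the camera in the world; the wrist camera has in their place "T_tool_cam" (4x4, takes a point from camera to tool coordinates, whose origin is the TCP and whose axes are the flange's). Camera axes: x right, y up, looking along -z (the intrinsics and any distortion apply to the point x, -y, -z); pixel columns grow to the right and rows downward; lengths in m; the calibration is good to about 2 mm. A picture is of the moment at which its call begins: read the wrist's pose just before it. There is no depth.
- order.sign_off(): hands the job in; it is judged then, once.
The state is a dict: "time": time; "qpos": joint angles; "dq": joint speeds; "joint_efforts": joint torques, N m; "eef_pos": TCP position; "tcp_rot": TCP orientation; "contact_force": force on the tool from outside, world axes, zero at the start; "wrist_torque": the same for the moment, N m; "opening": opening from 0.0 (shut) to 1.0 (fully open); "finger_force": force on a finger pad.
Only numpy, scipy, OpenCV 4.12 (cv2) and the standard library are available. Lean on these libraries where they do the work, as an engineer would, in place of code of your own. Each camera call takes 0.05 s, during which the arm holds its last target. There are 200 camera calls.

## Working session

There is one attempt and no reset: what is moved stays moved. The work goes in short steps, Python scripts to look and compute and a tool call to move; the robot and the scene stay as the last step left them, time stands still between calls to the robot, and variables do not carry over. Pictures are saved under pics/ and viewed, at most 10 in all, crops included, and the job is handed in when it is done.

Besides the shell and the picture viewer there is one more tool, called after ">>>" by a JSON object that holds its "api" and its "payload". move_arm: Moves the arm, as the interface text tells. Its arguments: {"type":"object","properties":{"plan":{"type":"array","items":{"type":"number"}},"newtons":{"type":"number"}},"required":["plan"]}

```bash
mkdir -p pics; ls
cat > h.py <<'E'
import numpy as np, cv2
from scipy.spatial.transform import Rotation as R
from plant import ctrl, cams, order
def cam(n):
    s=ctrl.get_state(); c=cams.read_camera(n)
    if n=='wrist':
        T=np.array(c['T_tool_cam']); Rt=R.from_quat(s['tcp_rot']).as_matrix()
        c['o']=Rt@T[:3,3]+np.array(s['eef_pos']); c['R']=Rt@T[:3,:3]
    else:
        c['o']=np.array(c['origin']); q=np.array(c['orientation']); c['R']=R.from_quat(q).as_matrix() if q.size==4 else q
    c['f']=200/np.tan(np.radians(c['fov_y'])/2); return c
def save(c,name): cv2.imwrite('pics/'+name,c['color'][:,:,::-1])
def rays(c,uv):
    p=(np.atleast_2d(uv).astype(float)-[c['cx'],c['cy']])/c['f']; q=p.copy()
    for _ in range(20): q=p/(1+c['k1']*(q**2).sum(1,keepdims=True))
    d=np.c_[q[:,0],-q[:,1],-np.ones(len(q))]@c['R'].T
    return d/np.linalg.norm(d,axis=1,keepdims=True)
def plane(c,uv,z):
    d=rays(c,uv); return c['o']+d*((z-c['o'][2])/d[:,2])[:,None]
def proj(c,P):
    q=(np.atleast_2d(P)-c['o'])@c['R']; q=np.c_[q[:,0],-q[:,1]]/-q[:,2:3]
    return q*(1+c['k1']*(q**2).sum(1,keepdims=True))*c['f']+[c['cx'],c['cy']]
def tri(cs,uvs):
    A=0;b=0
    for c,uv in zip(cs,uvs):
        d=rays(c,uv)[0]; M=np.eye(3)-np.outer(d,d); A=A+M; b=b+M@c['o']
    return np.linalg.solve(A,b)
E
python3 - <<'E'
from h import *
a=cam('top'); b=cam('scene'); save(a,'top0.png'); save(b,'scene0.png')
for c in(a,b): print(c['o'],c['R'].round(3).tolist(),c['f'],c['k1'])
print(ctrl.get_state())
E
```

```text
pics
[0.4999778  0.02948767 1.0026162 ] [[0.009, 0.998, -0.064], [-1.0, 0.01, 0.015], [0.016, 0.064, 0.998]] 366.66037189278654 -0.008145700632415775
[ 1.03820992 -0.07755323  0.94014732] [[0.147, -0.864, 0.482], [0.989, 0.122, -0.083], [0.013, 0.489, 0.872]] 381.9789732171317 -0.08330314579495013
{'time': 0.1, 'qpos': array([ 9.51987041e-01,  2.87099936e-01,  1.57806877e+00,  9.35635355e-06,
        1.27860476e+00, -1.49983693e-01]), 'dq': array([-0.00059552, -0.00090626, -0.00364489,  0.00156404, -0.00033752,
       -0.00126291]), 'joint_efforts': array([ 1.69230352e-03, -4.07292545e+01, -2.93702692e+01, -5.92601782e-05,
        3.36862468e-03,  9.64464220e-06]), 'eef_pos': array([0.30459486, 0.6016836 , 0.2300496 ]), 'tcp_rot': array([ 2.32273059e-01,  9.72650007e-01, -1.00915216e-03, -4.13052771e-04]), 'contact_force': array([ 0.71569282, -0.18651438,  0.19844959]), 'wrist_torque': array([ 0.01503945,  0.05882209, -0.05483186]), 'finger_force': 0.0, 'opening': 1.000359886384052}
```

View pics/top0.png

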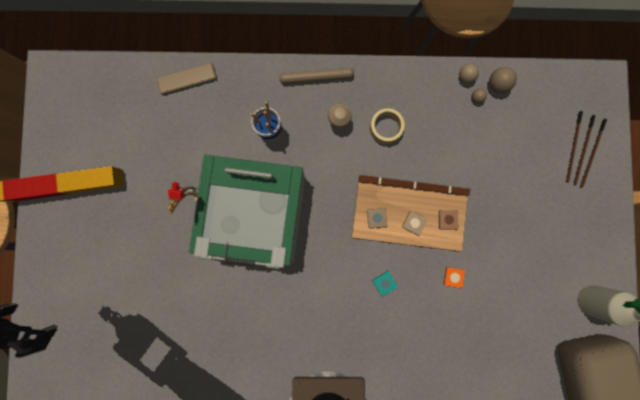

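View pics/scene0.png

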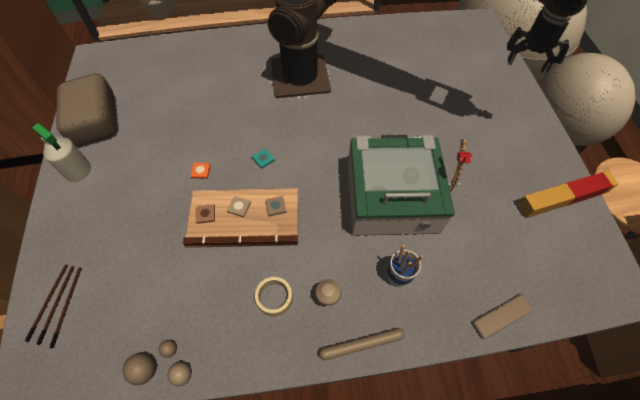

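The top view shows the board on the robot's right: ticks at about (380,181), (415,185) and (450,190), and tiles at (377,218), (415,223) and (449,219). The box is on the left, with the red marker at (175,192) and the handle at (248,173). The scene view agrees: marker at (464,158), handle at (407,196).

Run:
```python
from h import *
a=cam('top'); b=cam('scene')
np.set_printoptions(precision=4,suppress=True)
print('ticks',plane(a,[(380,181),(415,185),(450,190)],.028))
print('tiles',plane(a,[(377,218),(415,223),(449,219)],.026))
def red(c,lo):
    h=cv2.cvtColor(c['color'],cv2.COLOR_RGB2HSV); m=((h[...,0]<8)|(h[...,0]>172))&(h[...,1]>180)&(h[...,2]>90)
    n,l,st,ce=cv2.connectedComponentsWithStats(m.astype(np.uint8)); return [(st[i,:5].tolist(),ce[i]) for i in range(1,n) if st[i,4]>15]
print(red(a,0));print(red(b,0))
print('marker',tri([a,b],[(175,192),(464,158)]))
print('handle ends',tri([a,b],[(227,171),(386,195)]),tri([a,b],[(270,176),(429,197)]))
print('cup,mush,tape',plane(a,[(265,118),(340,115),(388,125)],[.1,.077,.038]) if 0 else [plane(a,[u],z)[0] for u,z in (((265,122),.095),((340,115),.077),((388,125),.038))])
```

```text
ticks [[ 0.6184 -0.1326  0.028 ]
 [ 0.6087 -0.2268  0.028 ]
 [ 0.5962 -0.3213  0.028 ]]
tiles [[ 0.5192 -0.1249  0.026 ]
 [ 0.5069 -0.2267  0.026 ]
 [ 0.5184 -0.3183  0.026 ]]
[([3, 174, 54, 26, 1022], array([ 29.0068, 186.6605])), ([169, 183, 13, 18, 159], array([175.0126, 192.1447]))]
[([459, 152, 12, 11, 82], array([465.2927, 156.0244])), ([567, 172, 45, 26, 631], array([589.4263, 184.5578]))]
marker [0.5665 0.337  0.22  ]
handle ends [0.6144 0.1891 0.1821] [0.6276 0.1863 0.1903]
cup,mush,tape [array([0.7559, 0.1678, 0.095 ]), array([ 0.7819, -0.0215,  0.077 ]), array([ 0.7684, -0.1526,  0.038 ])]
```

>>> {"api": "move_arm", "payload": {"plan": [15,-45,11,0,0,1.8,85,15,-45,11,0,0,1.8,85,15,-45,11,0,0,1.8,85,15,-45,11,0,0,1.8,85,15,-45,11,0,0,1.8,85,15,-45,11,0,0,1.8,85,15,-45,11,0,0,1.8,85,15,-45,11,0,0,1.8,85,15,-45,11,0,0,1.8,85,15,-45,11,0,0,1.8,85,15,-45,11,0,0,1.8,85,0,-46,0,0,0,0,85]}}

```text
time: 1.4
eef_pos: [0.4712, 0.0591, 0.3541]
tcp_rot: [0.061, 0.998, -0.0, 0.002]
contact_force: [-0.4, -0.1, -0.3]
opening: 0.995
finger_force: 0.0
```

>>> {"api": "move_arm", "payload": {"plan": [5,-47,0,0,0,0,85,5,-47,0,0,0,0,85,5,-47,0,0,0,0,85,5,-47,0,0,0,0,85,5,-47,0,0,0,0,85,0,-45,0,0,0,0,85,0,0,0,0,0,0,85]}}

```text
time: 2.1
eef_pos: [0.4942, -0.2234, 0.3513]
tcp_rot: [0.065, 0.998, -0.0, -0.001]
contact_force: [0.4, 0.3, 0.2]
opening: 0.994
finger_force: 0.0
```

Run:
```python
from h import *
c=cam('wrist'); save(c,'w1.png'); s=ctrl.get_state()
print(s['time'],s['eef_pos'],R.from_quat(s['tcp_rot']).as_matrix().round(3).tolist(),np.array(c['T_tool_cam']).round(3).tolist(),c['f'],c['o'])
cv2.imwrite('pics/w1.png',c['color'][:,:,::-1])
import pickle; pickle.dump(c,open('w1.pkl','wb'))
```

```text
2.15 [ 0.4944152  -0.22094716  0.35145197] [[-0.992, 0.127, -0.001], [0.127, 0.992, 0.001], [0.002, 0.001, -1.0]] [[-0.001, 0.958, 0.287, 0.074], [1.0, 0.001, 0.001, -0.001], [0.0, 0.287, -0.958, -0.142], [0.0, 0.0, 0.0, 1.0]] 285.7422672461441 [ 0.42098398 -0.21482305  0.49333277]
```

View pics/w1.png

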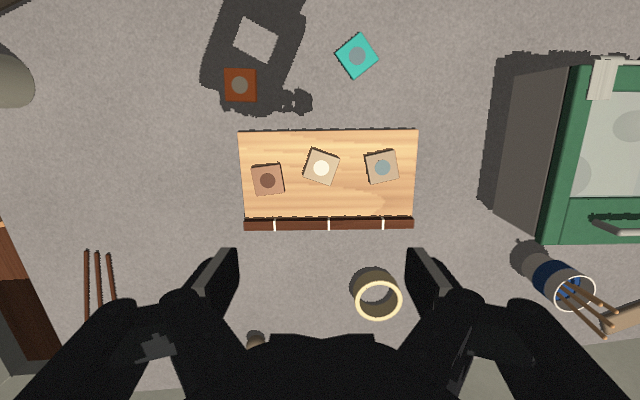

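The wrist view shows tile a at (382,166), b at (321,167), c at (267,179), and the ticks at (274,225), (328,224) and (383,223). I'll go closer for accurate angles.

>>> {"api": "move_arm", "payload": {"plan": [10,-2,-40,0,0,0,85,10,-2,-40,0,0,0,85,15,-2,-40,0,0,0,85,15,-2,-30,0,0,0,85,0,0,0,0,0,0,85,0,0,0,0,0,0,85]}}

```text
time: 2.75
eef_pos: [0.5449, -0.2255, 0.2024]
tcp_rot: [0.061, 0.998, 0.0, -0.001]
contact_force: [0.0, 0.2, 1.1]
opening: 0.997
finger_force: 0.0
```

```bash
cat > tiles.py <<'E'
from h import *
def tiles(c,dbg=None):
    im=c['color']; h=cv2.cvtColor(im,cv2.COLOR_RGB2HSV); lab=cv2.cvtColor(im,cv2.COLOR_RGB2LAB)
    # wood: warm yellow-bright ; everything inside board hull that is not wood
    wood=((lab[...,2]>152)&(lab[...,0]>150)).astype(np.uint8)
    n,l,st,ce=cv2.connectedComponentsWithStats(wood); i=1+np.argmax(st[1:,4])
    w=(l==i).astype(np.uint8); hull=cv2.convexHull(cv2.findContours(w,0,2)[0][0] if 0 else max(cv2.findContours(w,0,2)[0],key=cv2.contourArea))
    H=cv2.fillConvexPoly(np.zeros_like(w),hull,1)
    m=(H&~w&1)
    m[lab[...,0]<75]=0
    m=cv2.morphologyEx(m,cv2.MORPH_OPEN,np.ones((5,5),np.uint8))
    if dbg: cv2.imwrite(dbg,np.hstack([im[:,:,::-1],np.dstack([m*255]*3)])[:, :])
    out=[]
    for k in cv2.findContours(m,0,2)[0]:
        if cv2.contourArea(k)<500: continue
        k=cv2.convexHull(k)[:,0]; P=plane(c,k,.026)[:,:2].astype(np.float32)
        (x,y),(a,b),t=cv2.minAreaRect(P*1000); t=(t+45)%90-45
        out.append((x,y,a,b,t,k.mean(0).round().tolist()))
    return out,hull
E
python3 - <<'E'
from tiles import *
import pickle
c=cam('wrist'); pickle.dump(c,open('w2.pkl','wb')); s=ctrl.get_state(); print(s['time'],s['eef_pos'])
o,h=tiles(c,'pics/dbg2.png')
for t in o: print(np.round(t[:5],1),t[5])
E
python3 -c "
import cv2;a=cv2.imread('pics/dbg2.png');cv2.imwrite('pics/d2.png',cv2.vconcat([a[:300,:640],a[:300,640:]]))"
```

```text
2.8 [ 0.54546799 -0.22622648  0.20414608]
[ 518.2 -127.8   49.7   49.1    5.9] [409.0, 147.0]
[ 493.4 -271.4   90.8  149.3    1.8] [270.0, 140.0]
```

View pics/d2.png

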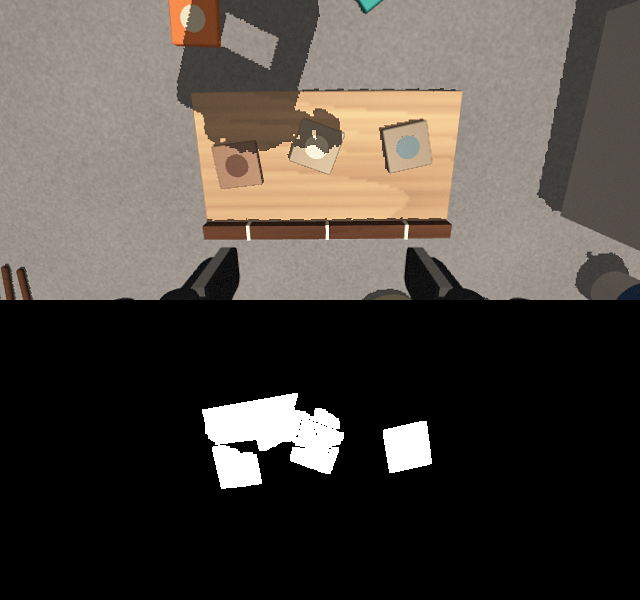

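The closer view shows ticks at (248,231), (327,231) and (406,231), and tile a clean at (409,147). The arm's shadow falls on b and c, so I'll measure those from the previous picture.

```bash
cat > ticks.py <<'E'
from h import *
def board(c,box):
    x0,y0,x1,y1=box; im=c['color'][y0:y1,x0:x1].astype(int)
    m=(im.min(2)>150).astype(np.uint8)
    n,l,st,ce=cv2.connectedComponentsWithStats(m)
    T=[]
    for i in range(1,n):
        if st[i,4]>=8 and st[i,3]>5: 
            ys,xs=np.nonzero(l==i); k=ys>=0
            T.append((xs[k].mean()+x0,ys[k].mean()+y0))
    T=np.array(sorted(T)); P=plane(c,T,.028)[:,:2]; return T,P
E
python3 - <<'E'
from tiles import *; from ticks import board
import pickle
for f,b in(('w1.pkl',(250,212,405,233)),('w2.pkl',(215,216,445,242))):
    c=pickle.load(open(f,'rb'))
    T,P=board(c,b); print(T.round(1).tolist(),P.round(4).tolist())
    o,h=tiles(c)
    for t in o: print(np.round(t[:5],1),t[5])
c=pickle.load(open('w2.pkl','rb'))
print(plane(c,[(237,166),(316,147),(407,147)],.026))
# board edges
w=plane(c,[(192,93),(462,91)],.014); print('near edge',w)
print('batten far corners',plane(c,[(204,240),(450,238)],.028))
E
```

```text
[[274.1, 225.9], [328.5, 225.4], [382.6, 224.1]] [[0.5973, -0.3222], [0.6087, -0.2276], [0.6186, -0.1335]]
[ 5.147e+02 -3.190e+02  4.890e+01  4.840e+01 -4.000e-01] [267.0, 179.0]
[ 518.2 -127.2   49.7   49.5    6.2] [383.0, 168.0]
[ 504.6 -229.    52.7   49.5  -26.5] [322.0, 165.0]
[[247.7, 233.1], [326.9, 231.9], [405.9, 232.2]] [[0.5975, -0.3224], [0.6075, -0.2278], [0.6196, -0.1337]]
[ 518.2 -127.8   49.7   49.1    5.9] [409.0, 147.0]
[ 493.4 -271.4   90.8  149.3    1.8] [270.0, 140.0]
[[ 0.5162678  -0.31912284  0.026     ]
 [ 0.50619788 -0.22799218  0.026     ]
 [ 0.51835726 -0.12798165  0.026     ]]
near edge [[ 0.4323053  -0.35580856  0.014     ]
 [ 0.46622863 -0.06187945  0.014     ]]
batten far corners [[ 0.6000624  -0.37719297  0.028     ]
 [ 0.63394725 -0.08049133  0.028     ]]
```

>>> {"api": "move_arm", "payload": {"plan": [-7,25,-40,0,0,3.25,70,-7,25,-40,0,0,3.25,70,-7,25,-40,0,0,3.25,70,-6,24,-40,0,0,3.25,70,0,0,-15,0,0,0,70,0,0,-13,0,0,0,70,0,0,0,0,0,0,70], "newtons": 25}}

```text
time: 3.5
eef_pos: [0.519, -0.1289, 0.0152]
tcp_rot: [-0.051, 0.999, -0.001, 0.001]
contact_force: [-0.5, 0.4, 0.4]
opening: 0.819
finger_force: 0.0
```

>>> {"api": "move_arm", "payload": {"plan": [0,0,0,0,0,0,40,0,0,0,0,0,0,40,0,0,0,0,0,0,40,0,0,0,0,0,0,40,0,0,0,0,0,0,40]}}

```text
time: 4.0
eef_pos: [0.5202, -0.1294, 0.0169]
tcp_rot: [-0.051, 0.999, -0.001, 0.002]
contact_force: [0.1, -1.2, 6.6]
opening: 0.575
finger_force: 26.8
```

Run:
```python
from h import *
c=cam('wrist'); s=ctrl.get_state(); cv2.imwrite('pics/g1.png',c['color'][100:,:,::-1]); print(s['time'],s['eef_pos'],s['opening'],s['finger_force'],s['contact_force'])
```

```text
4.05 [ 0.52023142 -0.12943898  0.01691686] 0.5725991885964792 26.782034933567047 [-0.10944128 -0.95815992  6.35284243]
```

View pics/g1.png

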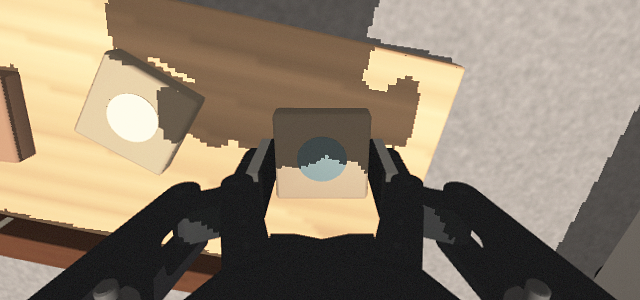

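Tile a is gripped squarely between the pads (at about (322,150) in the crop).

>>> {"api": "move_arm", "payload": {"plan": [0,0,2,0,0,0,40,12,0,0,0,0,-2.5,40,12,0,0,0,0,-2.5,40,12,0,0,0,0,-2.5,40,12,0,0,0,0,-2.5,40,12,0,0,0,0,-2.5,40,2,0,0,0,0,0,40,2,0,0,0,0,0,40,2,-0.5,0,0,0,0,40,0,0,0,0,0,0,40]}}

```text
time: 5.05
eef_pos: [0.5831, -0.1283, 0.0169]
tcp_rot: [0.057, 0.998, 0.0, -0.001]
contact_force: [-3.9, 1.1, 6.2]
opening: 0.574
finger_force: 26.8
```

>>> {"api": "move_arm", "payload": {"plan": [1,0,0,0,0,0,40,1,0,0,0,0,0,40,0,0,0,0,0,0,40]}}

```text
time: 5.35
eef_pos: [0.5849, -0.1284, 0.017]
tcp_rot: [0.057, 0.998, 0.0, -0.001]
contact_force: [-5.0, 1.1, 6.5]
opening: 0.574
finger_force: 26.8
```

>>> {"api": "move_arm", "payload": {"plan": [1,0,0,0,0,0,40,1,0,0,0,0,0,40,1,0,0,0,0,0,40,0,0,0,0,0,0,40]}}

```text
time: 5.75
eef_pos: [0.5863, -0.1284, 0.0169]
tcp_rot: [0.056, 0.998, 0.0, -0.004]
contact_force: [-8.0, -0.3, 10.3]
opening: 0.575
finger_force: 27.1
```

Run:
```python
from h import *
c=cam('wrist'); s=ctrl.get_state(); cv2.imwrite('pics/g2.png',c['color'][100:,:,::-1]); print(s['time'],s['eef_pos'],s['opening'],s['finger_force'],s['contact_force'])
```

```text
5.8 [ 0.5863495  -0.12832852  0.01692058] 0.5757801448599973 27.132951021194458 [-8.99891907  0.860603    9.20281727]
```

View pics/g2.png

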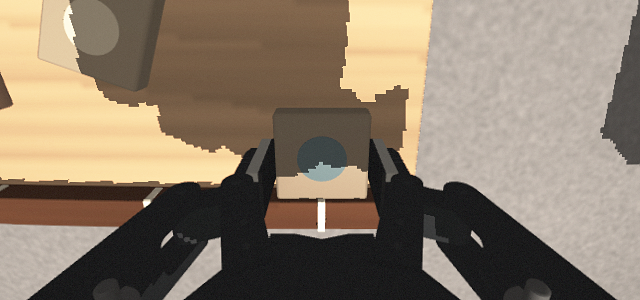

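Tile a is against the batten and centred on its tick (tick at column 321, tile at columns 274–371). Next is tile c.

>>> {"api": "move_arm", "payload": {"plan": [0,0,0,0,0,0,70,0,0,0,0,0,0,70,0,0,0,0,0,0,70,0,0,45,0,0,0,70,-18,-46,0,0,0,1.5,70,-18,-46,0,0,0,1.5,70,-18,-46,0,0,0,1.5,70,-18,-46,0,0,0,1.5,70,0,0,0,0,0,0,70,0,0,0,0,0,0,70]}}

```text
time: 6.8
eef_pos: [0.5164, -0.3132, 0.0611]
tcp_rot: [0.006, 1.0, 0.0, 0.0]
contact_force: [-0.0, 0.4, 0.2]
opening: 0.822
finger_force: 0.0
```

Run:
```python
from tiles import *
import pickle
c=cam('wrist'); pickle.dump(c,open('w3.pkl','wb')); s=ctrl.get_state(); print(s['time'],s['eef_pos'],R.from_quat(s['tcp_rot']).as_matrix()[:,1])
save(c,'w3.png')
```

```text
6.85 [ 0.51677214 -0.3120262   0.06093135] [1.05545594e-02 9.99943948e-01 8.37847915e-04]
```

View pics/w3.png

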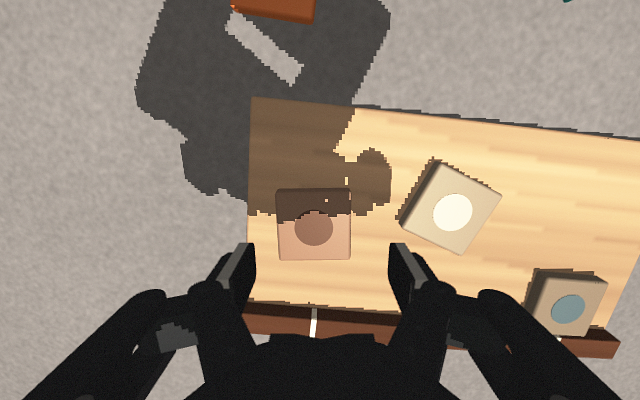

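Tile c lies between the open fingers with its dab at (314,228); tile a stands at the batten at (568,305).

>>> {"api": "move_arm", "payload": {"plan": [-1,-6.5,-21,0,0,0,70,0,0,-20,0,0,0,70,0,0,0,0,0,0,40,0,0,0,0,0,0,40,0,0,0,0,0,0,40,0,0,0,0,0,0,40]}}

```text
time: 7.45
eef_pos: [0.5169, -0.3189, 0.0215]
tcp_rot: [0.004, 1.0, -0.001, 0.001]
contact_force: [0.3, 0.2, -0.1]
opening: 0.573
finger_force: 28.3
```

>>> {"api": "move_arm", "payload": {"plan": [11,0,0,0,0,-1.5,40,11,0,0,0,0,-1.5,40,11,0.5,0,0,0,-1.5,40,11,0.5,0,0,0,-1.6,40,2,0,0,0,0,0,40,2,0,0,0,0,0,40,1,0,0,0,0,0,40,1,0,0,0,0,0,40,1,0,0,0,0,0,40,1,0,0,0,0,0,40,0,0,0,0,0,0,40]}}

```text
time: 8.55
eef_pos: [0.562, -0.3178, 0.0203]
tcp_rot: [0.057, 0.998, 0.001, -0.008]
contact_force: [-18.0, 0.0, 9.4]
opening: 0.573
finger_force: 29.2
```

>>> {"api": "move_arm", "payload": {"plan": [-4,0,0,0,0,0,40,0,0,0,0,0,0,70,0,0,0,0,0,0,70,0,0,0,0,0,0,70,0,0,40,0,0,0,70,-20,30,0,0,0,-5,70,-20,30,0,0,0,-5,70,-20,30,0,0,0,-5,70,0,0,0,0,0,-5,70,0,0,0,0,0,0,70,0,0,0,0,0,0,70]}}

```text
time: 9.65
eef_pos: [0.5049, -0.2283, 0.061]
tcp_rot: [0.229, 0.973, -0.0, 0.001]
contact_force: [0.0, 0.2, 0.2]
opening: 0.818
finger_force: 0.0
```

Run:
```python
from tiles import *
import pickle
c=cam('wrist'); pickle.dump(c,open('w4.pkl','wb')); s=ctrl.get_state(); print(s['time'],s['eef_pos'],R.from_quat(s['tcp_rot']).as_matrix()[:,1])
save(c,'w4.png')
```

```text
9.7 [ 0.50490553 -0.22854488  0.06094114] [ 4.47309645e-01  8.94379127e-01 -2.43587512e-04]
```

View pics/w4.png

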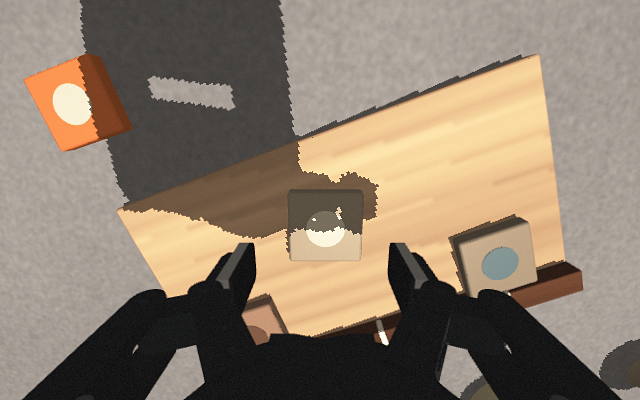

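Tile b is square in the gripper at (325,226).

>>> {"api": "move_arm", "payload": {"plan": [2,4,-21,0,0,0,70,0,0,-20,0,0,0,70,0,0,0,0,0,0,40,0,0,0,0,0,0,40,0,0,0,0,0,0,40,0,0,0,0,0,0,40]}}

```text
time: 10.3
eef_pos: [0.5068, -0.2245, 0.0205]
tcp_rot: [0.231, 0.973, -0.0, 0.001]
contact_force: [0.4, -0.0, -0.5]
opening: 0.574
finger_force: 27.7
```

>>> {"api": "move_arm", "payload": {"plan": [13,0,0,0,0,4,40,13,0,0,0,0,4,40,13,0,0,0,0,4,40,13,0.5,0,0,0,4,40,12,0.5,0,0,0,4,40,2,0,0,0,0,0,40,2,0,0,0,0,0,40,1,0,0,0,0,0,40,1,0,0,0,0,0,40,0,0,0,0,0,0,40]}}

```text
time: 11.3
eef_pos: [0.5719, -0.2228, 0.0196]
tcp_rot: [0.058, 0.998, 0.001, -0.005]
contact_force: [-13.4, -0.4, 9.2]
opening: 0.574
finger_force: 28.5
```

>>> {"api": "move_arm", "payload": {"plan": [-3,0,0,0,0,0,40,0,0,0,0,0,0,70,0,0,0,0,0,0,70,0,0,0,0,0,0,70,0,0,45,0,0,0,70,-2,-2,45,0,0,0,70,-2,-2,45,0,0,0,70,-2,-2,45,0,0,0,70,0,0,0,0,0,0,70,0,0,0,0,0,0,70]}}

```text
time: 12.3
eef_pos: [0.568, -0.2293, 0.2016]
tcp_rot: [0.058, 0.998, -0.001, 0.002]
contact_force: [0.4, 0.2, -0.9]
opening: 0.827
finger_force: 0.0
```

Run:
```python
from tiles import *
import pickle
c=cam('wrist'); pickle.dump(c,open('w5.pkl','wb')); s=ctrl.get_state(); print(s['time'],s['eef_pos'],R.from_quat(s['tcp_rot']).as_matrix()[:,1])
cv2.imwrite('pics/w5.png',cv2.resize(c['color'][80:280,150:500,::-1],None,fx=2,fy=2))
C=np.array([.5331,-.2188]); a=np.radians(-6.65); M=np.array([[np.cos(a),np.sin(a)],[-np.sin(a),np.cos(a)]])
for n,y in(('a',95),('b',0),('c',-95)):
    q=[np.r_[C+M.T@(np.array(p)/1000),.026] for p in((17,y-25),(17,y+25),(67,y+25),(67,y-25))]; print(n,proj(c,np.array(q)).round(1).tolist())
```

```text
12.35 [ 0.56695876 -0.22866521  0.1992497 ] [ 1.16000095e-01  9.93249201e-01 -4.93780088e-05]
a [[391.1, 163.6], [435.4, 163.6], [430.6, 205.9], [388.1, 205.9]]
b [[306.3, 163.6], [350.9, 163.5], [349.7, 205.9], [307.0, 205.9]]
c [[221.8, 163.7], [266.1, 163.6], [268.6, 205.9], [226.1, 205.9]]
```

View pics/w5.png

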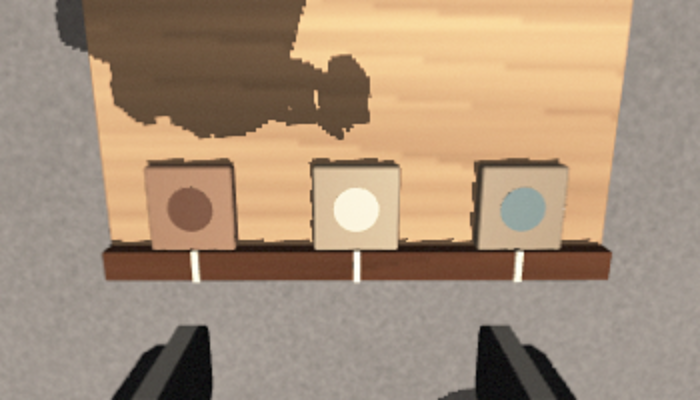

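All three tiles are flush on their ticks (tiles at crop x 190, 355 and 520; ticks at 195, 356 and 518). Next is the box.

>>> {"api": "move_arm", "payload": {"plan": [-6,40,17,0,0,0,70,-6,40,17,0,0,0,70,-6,40,17,0,0,0,70,-6,40,17,0,0,0,70,-6,40,17,0,0,0,70,-6,40,17,0,0,0,70,-6,40,17,0,0,0,70,-6,40,17,0,0,0,70,-6,40,17,0,0,0,70,-6,40,17,0,0,0,70,0,0,0,0,0,0,70,0,0,0,0,0,0,70]}}

```text
time: 13.55
eef_pos: [0.5065, 0.1719, 0.3674]
tcp_rot: [0.057, 0.998, -0.001, -0.001]
contact_force: [0.3, -0.3, -0.3]
opening: 0.822
finger_force: 0.0
```

Run:
```python
from tiles import *
import pickle
np.set_printoptions(precision=4,suppress=True)
c=cam('wrist'); pickle.dump(c,open('w6.pkl','wb')); s=ctrl.get_state(); print(s['time'],s['eef_pos'],s['qpos'],c['o'])
a=cam('top'); b=cam('scene'); pickle.dump((a,b),open('ab.pkl','wb'))
def crop(c,x0,y0,x1,y1,k): return cv2.resize(c['color'][y0:y1,x0:x1,::-1],(int((x1-x0)*k),int((y1-y0)*k)),interpolation=cv2.INTER_CUBIC)
W=np.zeros((600,800,3),np.uint8)
W[:350,:560]=crop(c,80,0,640,350,1)[:350,:560]
W[360:600,:320]=crop(a,160,150,320,270,2)
t=crop(b,340,130,480,240,2.15); W[360:360+t.shape[0],330:330+t.shape[1]]=t[:240]
m=crop(b,445,135,475,195,4); W[:240,570:690]=m
m=crop(a,160,175,205,220,3); W[250:385,640:775]=m
cv2.imwrite('pics/w6.png',W)
for n,c_ in(('w',c),('a',a),('b',b)):
    h=cv2.cvtColor(c_['color'],cv2.COLOR_RGB2HSV)
    m=((h[...,0]<8)|(h[...,0]>172))&(h[...,1]>170)&(h[...,2]>80)
    k,l,st,ce=cv2.connectedComponentsWithStats(m.astype(np.uint8)); print(n,[(st[i].tolist(),ce[i].round(1).tolist()) for i in range(1,k) if st[i,4]>15])
    g=((h[...,0]>60)&(h[...,0]<85)&(h[...,1]>70)).astype(np.uint8)
    k,l,st,ce=cv2.connectedComponentsWithStats(g); i=1+np.argmax(st[1:,4])
    hu=cv2.convexHull(np.argwhere(l==i)[:,::-1].astype(np.int32)); p=cv2.approxPolyDP(hu,6,True)[:,0]; print('green',p.tolist())
    print(plane(c_,p,.134)[:,:2].round(3).tolist())
```

```text
13.6 [0.5065 0.1709 0.3669] [ 0.1359 -0.0976  1.7461 -0.0006  1.497  -1.3191] [0.4333 0.1793 0.5096]
w [([462, 210, 32, 35, 744], [477.6, 224.3]), ([459, 213, 7, 20, 40], [460.8, 222.8])]
green [[442, 99], [423, 258], [264, 263], [255, 97]]
[[0.432, 0.331], [0.651, 0.304], [0.633, 0.07], [0.403, 0.099]]
a [([3, 174, 55, 26, 1054], [29.2, 186.9])]
green [[288, 264], [201, 177], [205, 155], [301, 168]]
[[0.407, 0.101], [0.61, 0.311], [0.663, 0.303], [0.635, 0.074]]
b [([459, 152, 12, 11, 91], [465.1, 156.0]), ([567, 172, 45, 32, 723], [588.9, 185.9])]
green [[453, 213], [358, 216], [352, 154], [437, 138]]
[[0.664, 0.305], [0.639, 0.075], [0.458, 0.094], [0.436, 0.334]]
```

View pics/w6.png

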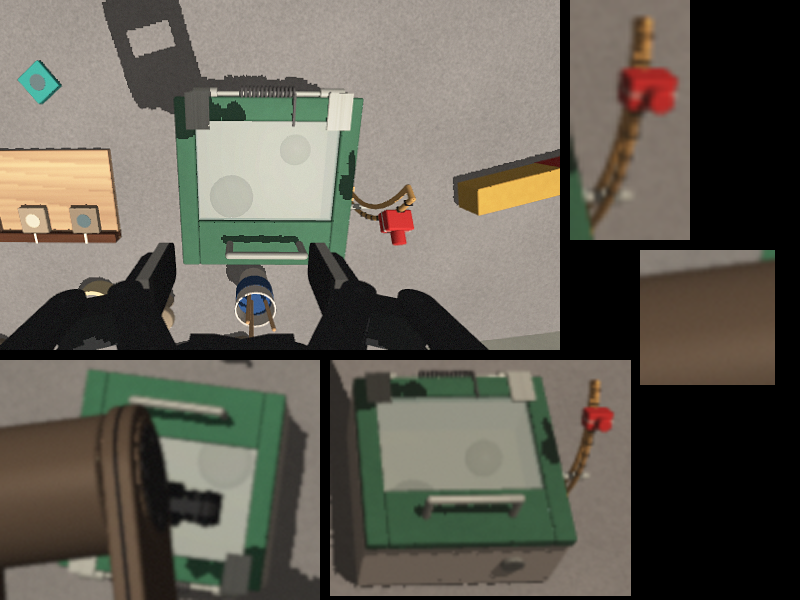

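The wrist crop shows the handle bar at about (306–387, 255) in the full image, the hinge rod near row 93 and the red marker at (478,224). The scene crop agrees, with the marker at (465,156).

Run:
```python
from h import *
import pickle
np.set_printoptions(precision=4,suppress=True)
c=pickle.load(open('w6.pkl','rb')); a,b=pickle.load(open('ab.pkl','rb'))
ex=np.array([np.cos(np.radians(-7)),np.sin(np.radians(-7))]); ey=np.array([-ex[1],ex[0]])
for cs,u in(([c,a,b],[(477.6,224),(175,192.1),(465.2,156)]),([c,b],[(477.6,224),(465.2,156)]),([a,b],[(175,192.1),(465.2,156)]),([c,a],[(477.6,224),(175,192.1)])):
    P=tri(cs,u); d=P[:2]-[.4093,.2178]; print('mk',P,d@ex,d@ey,np.hypot(d@ex,P[2]-.126),np.arctan2(P[2]-.126,d@ex))
# bright handle bar
def bar(c,box,th):
    x0,y0,x1,y1=box; g=c['color'][y0:y1,x0:x1].astype(int); m=((g.min(2)>th)&(g.max(2)-g.min(2)<45)).astype(np.uint8)
    n,l,st,ce=cv2.connectedComponentsWithStats(m); i=1+np.argmax(st[1:,2]); ys,xs=np.nonzero(l==i)
    xs=xs+x0;ys=ys+y0; p=np.polyfit(xs,ys,1); e=np.array([(x,np.polyval(p,x)) for x in(xs.min(),xs.max())]); return e
ew=bar(c,(295,245,400,264),110); eb=bar(b,(375,190,440,202),110); ea=bar(a,(220,165,278,182),110)
for n,q,e in(('w',c,ew),('b',b,eb),('a',a,ea)):
    P=plane(q,e,.169)[:,:2]; print(n,e.tolist(),P.tolist(),P.mean(0),np.linalg.norm(P[1]-P[0]))
print('tri mid',tri([c,b],[ew.mean(0),eb.mean(0)]),tri([a,b],[ea.mean(0),eb.mean(0)]),tri([c,a],[ew.mean(0),ea.mean(0)]))
print('hinge rod',plane(c,[(293,93),(425,93)],.126))
print(ctrl.get_state()['qpos'])
```

```text
mk [0.5656 0.3354 0.2252] 0.14077976719090912 0.1357919066285108 0.17219847873806865 0.6136638560233273
mk [0.5654 0.3356 0.2251] 0.1405387403836257 0.13595606118231557 0.17193620928422032 0.6139325600722386
mk [0.5661 0.3358 0.2272] 0.1412408220420108 0.13622787445720022 0.17377647251449052 0.6219000650369445
mk [0.5666 0.3361 0.2206] 0.14170362169311707 0.1365513023894038 0.170356574648667 0.5884428580222837
w [[306.0, 255.8543583337434], [387.0, 256.705944883714]] [[0.6100180415991127, 0.1377697993451584], [0.6235820460944369, 0.24431661922600972]] [0.6168 0.191 ] 0.10740673649576991
b [[386.0, 194.03017689906343], [429.0, 193.98543184183134]] [[0.6089165595384389, 0.14469296590772554], [0.6230758592048822, 0.24654709079907428]] [0.616  0.1956] 0.1028335962826673
a [[225.0, 169.05869732456847], [270.0, 174.97698768739923]] [[0.6246664043898236, 0.24547242835094546], [0.6122290030279138, 0.14266571394251723]] [0.6184 0.1941] 0.10355631067247113
tri mid [0.6166 0.1928 0.1707] [0.618  0.1937 0.1728] [0.6178 0.1925 0.1686]
hinge rod [[0.4038 0.1458 0.126 ]
 [0.4225 0.3122 0.126 ]]
[ 0.1341 -0.098   1.7461 -0.0004  1.4971 -1.319 ]
```

>>> {"api": "move_arm", "payload": {"plan": [10,2,-10,0,0,-8.2,50,10,2,-10,0,0,-8.2,50,10,2,-10,0,0,-8.2,50,10,2,-10,0,0,-8.2,50,10,2,-10,0,0,-8.2,50,10,2,-10,0,0,-8.2,50,10,2,-10,0,0,-8.2,50,10,2,-10,0,0,-8.2,50,10,2,-10,0,0,-8.2,50,10,2,-10,0,0,-8.2,50,10,2,-10,0,0,-8.4,50,0,0,0,0,0,0,50], "newtons": 60}}

```text
time: 14.9
eef_pos: [0.6167, 0.1913, 0.2556]
tcp_rot: [0.75, 0.661, -0.002, -0.002]
contact_force: [-0.2, 0.1, -1.3]
opening: 0.58
finger_force: 0.0
```

Run:
```python
from h import *
import pickle
c=cam('wrist'); s=ctrl.get_state(); pickle.dump(c,open('w7.pkl','wb')); save(c,'w7.png')
print(s['time'],s['eef_pos'],s['qpos'],R.from_quat(s['tcp_rot']).as_matrix()[:,1])
# handle seen from here: expect vertical-ish bright strip; print expected & found
ex=np.array([np.cos(np.radians(-7.2)),np.sin(np.radians(-7.2)),0]); ey=np.array([-ex[1],ex[0],0]); H=np.array([.6175,.1935,.174])
e=proj(c,np.array([H-ey*.05,H,H+ey*.05])); print(e)
g=c['color'].astype(int); m=((g.min(2)>110)&(g.max(2)-g.min(2)<45)).astype(np.uint8)
n,l,st,ce=cv2.connectedComponentsWithStats(m); print([(st[i].tolist(),ce[i].round(0).tolist()) for i in range(1,n) if st[i,4]>200])
```

```text
14.95 [0.61657179 0.19161415 0.2569531 ] [ 1.44425160e-01  2.06928343e-01  1.62480314e+00 -8.29852363e-05
  1.31424156e+00  2.66849331e-01] [ 0.99250902 -0.12209901 -0.00420419]
[[323.65932299 256.20199177]
 [323.76108468 201.44922469]
 [323.8708541  139.4721885 ]]
[([0, 0, 290, 285, 59099], [131.0, 141.0]), ([219, 0, 421, 347, 80830], [484.0, 141.0]), ([316, 137, 12, 86, 937], [322.0, 178.0]), ([0, 297, 156, 103, 3895], [65.0, 351.0]), ([197, 337, 24, 36, 531], [211.0, 354.0]), ([423, 350, 25, 16, 254], [435.0, 358.0]), ([607, 370, 33, 30, 545], [628.0, 389.0]), ([163, 378, 32, 22, 375], [179.0, 391.0]), ([446, 378, 35, 22, 401], [463.0, 391.0])]
```

>>> {"api": "move_arm", "payload": {"plan": [1,2,-40,0,0,0,50,0,0,-40,0,0,0,50,0,0,-21,0,0,0,50,0,0,0,0,0,0,50]}}

```text
time: 15.35
eef_pos: [0.615, 0.194, 0.1538]
tcp_rot: [0.749, 0.663, -0.004, -0.002]
contact_force: [-0.0, 0.3, -1.1]
opening: 0.586
finger_force: 0.0
```

>>> {"api": "move_arm", "payload": {"plan": [0,0,0,0,0,0,0,0,0,0,0,0,0,0,0,0,0,0,0,0,0,0,0,0,0,0,0,0,0,0,0,0,0,0,0]}}

```text
time: 15.85
eef_pos: [0.6171, 0.1955, 0.1609]
tcp_rot: [0.749, 0.663, -0.001, -0.001]
contact_force: [-5.3, -0.5, 4.8]
opening: 0.081
finger_force: 58.7
```

Run:
```python
import numpy as np
np.set_printoptions(precision=1,suppress=True)
r=209.5;p=.2068;d=10;k=.5
t=np.arange(0,.63,.0517)
x=r*np.cos(p+t)+d*np.sin(k*t); z=r*np.sin(p+t)-d*np.cos(k*t)
for a,b in zip(np.diff(x),np.diff(z)): print(round(a*.992,1),round(-a*.125,1),round(b,1))
print(t[-1],'rot/row deg',np.degrees(.0517*k)*np.array([-.125,-.992]))
```

```text
-2.2 0.3 10.5
-2.8 0.3 10.4
-3.3 0.4 10.2
-3.8 0.5 10.0
-4.3 0.5 9.8
-4.8 0.6 9.6
-5.3 0.7 9.3
-5.8 0.7 9.0
-6.2 0.8 8.7
-6.7 0.8 8.4
-7.1 0.9 8.0
-7.5 0.9 7.6
0.6204000000000001 rot/row deg [-0.2 -1.5]
```

First the initial third of the lift, then check.

>>> {"api": "move_arm", "payload": {"plan": [-2,0,10.5,-0.2,-1.5,0,0,-3,0.5,10.5,-0.2,-1.5,0,0,-3.5,0.5,10,-0.2,-1.5,0,0,-4,0.5,10,-0.2,-1.5,0,0,0,0,0,0,0,0,0,0,0,0,0,0,0,0]}}

```text
time: 16.45
eef_pos: [0.6059, 0.1968, 0.2002]
tcp_rot: [0.748, 0.661, 0.036, 0.041]
contact_force: [4.7, 2.3, -6.1]
opening: 0.084
finger_force: 58.8
```

```bash
cat > ang.py <<'E'
from h import *
np.set_printoptions(precision=4,suppress=True)
def ang():
    s=ctrl.get_state(); M=R.from_quat(s['tcp_rot']).as_matrix(); ex=np.array([.992,-.125,0])
    g=np.array(s['eef_pos'])-M[:,2]*.0085; v=g-[.4140,.2190,.126]
    print(s['time'],s['eef_pos'],'r',np.hypot(v@ex,v[2]),'lid from tcp',np.arctan2(v[2],v@ex)-.2068,s['opening'],s['finger_force'],s['contact_force'],'tilt',M[:,2])
def reds(c):
    h=cv2.cvtColor(c['color'],cv2.COLOR_RGB2HSV); m=((h[...,0]<8)|(h[...,0]>172))&(h[...,1]>170)&(h[...,2]>80)
    k,l,st,ce=cv2.connectedComponentsWithStats(m.astype(np.uint8)); return [(st[i].tolist(),ce[i].round(1).tolist()) for i in range(1,k) if st[i,4]>15]
E
python3 - <<'E'
from ang import *
ang(); b=cam('scene'); print(reds(b))
h=cv2.cvtColor(b['color'],cv2.COLOR_RGB2HSV); g=((h[...,0]>60)&(h[...,0]<85)&(h[...,1]>70)).astype(np.uint8)
k,l,st,ce=cv2.connectedComponentsWithStats(g); i=1+np.argmax(st[1:,4]); print(cv2.approxPolyDP(cv2.convexHull(np.argwhere(l==i)[:,::-1].astype(np.int32)),6,True)[:,0].tolist())
ex=np.array([.992,-.125,0]);ey=np.array([.125,.992,0]);H=np.array([.414,.219,.126])
for t in(0,.1,.2,.3): print(t,proj(b,[H+.24*(ex*np.cos(t)+np.array([0,0,1])*np.sin(t))+s*.117*ey+.008*(np.array([0,0,1])*np.cos(t)-ex*np.sin(t)) for s in(1,-1)]).round(0).tolist())
E
```

```text
16.45 [0.6059 0.1968 0.2002] r 0.20927721799926086 lid from tcp 0.19918721226837552 0.08399942199566683 58.787652254104614 [ 4.7042  2.2591 -6.0872] tilt [ 0.1076 -0.0134 -0.9941]
[([459, 152, 12, 11, 103], [464.7, 156.6]), ([567, 172, 45, 32, 762], [589.4, 186.3])]
[[459, 202], [359, 206], [355, 169], [441, 150]]
0 [[453.0, 214.0], [357.0, 215.0]]
0.1 [[456.0, 208.0], [358.0, 210.0]]
0.2 [[459.0, 202.0], [359.0, 203.0]]
0.3 [[462.0, 194.0], [360.0, 196.0]]
```

>>> {"api": "move_arm", "payload": {"plan": [-4.5,0.5,10,-0.2,-1.5,0,0,-5,0.5,9.5,-0.2,-1.5,0,0,-5.5,0.5,9.5,-0.2,-1.5,0,0,-6,0.5,9,-0.2,-1.5,0,0,-6,1,8.5,-0.2,-1.5,0,0,-6.5,1,8.5,-0.2,-1.5,0,0,-7,1,8,-0.2,-1.5,0,0,-7.5,1,7.5,-0.2,-1.5,0,0,0,0,0,0,0,0,0,0,0,0,0,0,0,0]}}

```text
time: 17.5
eef_pos: [0.5592, 0.2024, 0.2715]
tcp_rot: [0.74, 0.654, 0.106, 0.121]
contact_force: [8.1, 0.9, -3.9]
opening: 0.078
finger_force: 59.0
```

Run:
```python
from ang import *
import pickle
ang(); b=cam('scene');a=cam('top');c=cam('wrist'); pickle.dump((a,b,c),open('e.pkl','wb')); print(reds(b),reds(a),reds(c))
ex=np.array([.992,-.125,0]);ey=np.array([.125,.992,0]);H=np.array([.414,.219,.126]);Z=np.array([0,0,1])
h=cv2.cvtColor(b['color'],cv2.COLOR_RGB2HSV); g=((h[...,0]>60)&(h[...,0]<85)&(h[...,1]>70)).astype(np.uint8)
k,l,st,ce=cv2.connectedComponentsWithStats(g); i=1+np.argmax(st[1:,4]); print(cv2.approxPolyDP(cv2.convexHull(np.argwhere(l==i)[:,::-1].astype(np.int32)),5,True)[:,0].tolist())
for t in(.54,.58,.62,.66,.7): 
    e=ex*np.cos(t)+Z*np.sin(t); n=Z*np.cos(t)-ex*np.sin(t)
    print(t,'corners',proj(b,[H+.24*e+s*.117*ey+.008*n for s in(1,-1)]).round(1).tolist(),'mk b,a,c',proj(b,H+.166*e+.134*ey).round(1),proj(a,H+.166*e+.134*ey).round(1),proj(c,H+.166*e+.134*ey).round(1),'pin',proj(b,H+.15*e+.146*ey).round(1))
```

```text
17.5 [0.5592 0.2024 0.2715] r 0.2101482665325935 lid from tcp 0.6128002167344447 0.07810560879144046 58.99214029312134 [ 8.1165  0.8506 -3.8609] tilt [ 0.3142 -0.0411 -0.9485]
[([459, 152, 12, 11, 90], [465.2, 156.0]), ([567, 172, 45, 32, 756], [589.3, 186.2])] [([3, 174, 55, 26, 1058], [29.2, 186.9]), ([169, 182, 13, 19, 172], [175.1, 192.0])] [([251, 0, 68, 37, 1915], [281.0, 15.3])]
[[468, 168], [362, 172], [353, 140], [437, 137]]
0.54 corners [[467.1, 172.5], [361.0, 173.4]] mk b,a,c [[462.6 162.1]] [[178.1 189.9]] [[286.1  10.2]] pin [[465.1 159.4]]
0.58 corners [[467.8, 168.4], [361.2, 169.2]] mk b,a,c [[463.  159.5]] [[176.8 191.2]] [[282.1   6.5]] pin [[465.5 157.1]]
0.62 corners [[468.5, 164.2], [361.4, 165.0]] mk b,a,c [[463.4 156.9]] [[175.5 192.7]] [[277.4   2.6]] pin [[465.9 154.7]]
0.66 corners [[469.1, 159.9], [361.5, 160.6]] mk b,a,c [[463.8 154.2]] [[174.3 194.4]] [[271.9  -1.6]] pin [[466.3 152.3]]
0.7 corners [[469.6, 155.6], [361.6, 156.2]] mk b,a,c [[464.2 151.4]] [[173.  196.1]] [[265.5  -6.1]] pin [[466.6 149.9]]
```

>>> {"api": "move_arm", "payload": {"plan": [-2.5,0.5,3,0,-0.5,0,0,0,0,0,0,0,0,0,0,0,0,0,0,0,0,0,0,0,0,0,0,0]}}

```text
time: 18.05
eef_pos: [0.5568, 0.2027, 0.2739]
tcp_rot: [0.739, 0.653, 0.108, 0.124]
contact_force: [5.9, -0.3, -5.0]
opening: 0.086
finger_force: 59.0
```

Run:
```python
from ang import *
ang(); b=cam('scene'); c=cam('wrist'); a=cam('top')
h=cv2.cvtColor(b['color'],cv2.COLOR_RGB2HSV); g=((h[...,0]>60)&(h[...,0]<85)&(h[...,1]>70)).astype(np.uint8)
k,l,st,ce=cv2.connectedComponentsWithStats(g); i=1+np.argmax(st[1:,4]); print(cv2.approxPolyDP(cv2.convexHull(np.argwhere(l==i)[:,::-1].astype(np.int32)),5,True)[:,0].tolist(),reds(b),reds(a))
# pin: bright grey pixels by the marker, and white line, in the scene and top pictures
for n,q,(x0,y0,x1,y1) in(('b',b,(452,146,480,168)),('a',a,(160,178,195,205))):
    p=q['color'][y0:y1,x0:x1].astype(int); m=(p.min(2)>110)
    hh=cv2.cvtColor(q['color'][y0:y1,x0:x1],cv2.COLOR_RGB2HSV); r=((hh[...,0]<8)|(hh[...,0]>172))&(hh[...,1]>150)&(hh[...,2]>80)
    print(n,x0,y0); print('\n'.join(''.join('R' if r[i,j] else '#' if p[i,j].min()>150 else '+' if p[i,j].min()>125 else '.' if p[i,j].max()>70 else ' ' for j in range(x1-x0)) for i in range(y1-y0)))
```

```text
18.05 [0.5568 0.2027 0.2739] r 0.21018121618009192 lid from tcp 0.6288563989242496 0.08614808332405943 58.96844029426575 [ 5.9422 -0.2829 -5.0161] tilt [ 0.3212 -0.0415 -0.9461]
[[468, 168], [363, 171], [353, 140], [437, 137]] [([459, 152, 12, 11, 85], [465.3, 155.9]), ([567, 172, 45, 32, 756], [589.3, 186.2])] [([3, 174, 55, 26, 1056], [29.2, 186.9]), ([169, 182, 13, 18, 164], [174.8, 191.9])]
b 452 146
............................
............................
............................
............................
............................
 ...........................
 ......RRRRRRRRRR...........
. ... RRRRRRRRRRRR..........
       RRRRRRRRRRRR.........
   ..   RRRRRRRRRRRR........
   .... .RRRRRRRRRR.........
    . .. .RRRRRRRRR.........
   ...... .RRRRRRRR.........
    ......  .RRRRRR.........
.   .......  RRRRRR.........
..    ........RRRRR.........
...    ........RRR..........
....    ....................
......  ....................
............................
............................
....... ....................
a 160 178
...................................
........
[... 227 characters left out ...]
................
............RRRRRR.................
............RRRRRRR................
...........RRRRRRRR................
.........RRRRRRRRRRR...............
.........RRRRRRRRRRRRR.............
........RRRRRRRRRRRRRR.............
........RRRRRRRRRRRRR........... ..
.........RRRRRRRRRRRR..............
.........RRRRRRRRRRRRR ............
.........RRRRRRRRRRRRR .......... .
.........RRRRRRRRRRRRR ..........  
.........RRRRRRRRRRRRR .........   
..........RRRRRRRRRRRR ........    
................RRRRRR........     
.............................      
...........................        
..........................         
........................     ......
........................  .........
```

>>> {"api": "move_arm", "payload": {"plan": [0,0,0,0,0,0,0,0,0,0,0,0,0,0,0,0,0,0,0,0,0,0,0,0,0,0,0,0,0,0,0,0,0,0,0,0,0,0,0,0,0,0]}}

```text
time: 18.8
eef_pos: [0.5568, 0.2027, 0.2738]
tcp_rot: [0.739, 0.653, 0.108, 0.124]
contact_force: [6.9, 0.1, -4.8]
opening: 0.084
finger_force: 59.0
```

Run:
```python
from ang import *
ang(); print(order.sign_off())
```

```text
18.8 [0.5568 0.2027 0.2738] r 0.21015837172601293 lid from tcp 0.6287151951665938 0.08392410181853215 58.9690500497818 [ 6.9414  0.0652 -4.7936] tilt [ 0.3212 -0.0415 -0.9461]
the job is handed in; nothing more can be done
None
```

I handed the job in with the three tiles flush and centred on their ticks, and the arm still holding the lid at about 0.63 rad, which matches my estimate of the marker angle (0.63 ± 0.02 rad); the sign-off gave no verdict.

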